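Release and slide open the dust collector's filter cover

TASK

Open the dust collector's filter box on the workbench: with the fingertips, press the red snap tab fully in, then push the yellow cover by its black rib off its seat and along the channel, past the tab, until the paper filter is completely uncovered. Nothing is to be picked up: leave the cover lying flat in its channel, and leave the glue bottle, the jar and the chisel where they are.

Things in the scene. Friction and masses are not known exactly. Their poses are not given: they have to be found in the camera images.
- filter_box: Grey box bolted to the bench at any yaw, black hose stub at its back. Origin on the bench; x = level direction in which the cover slides open, y across, z up. Spans x -63..153, y -65..65 mm, 76 mm high; deck 55 mm above the bench. Rails along both sides (top 75.5 mm) have lips over the cover's edges, leaving y -45..45 mm free from above; both channel ends have stops 67 mm high.
- opening (a point): Centre of the rectangular filter opening in the box's deck, 55 mm above the bench, at x = -10 mm, y = 0 in the box's frame; 60 mm (x) by 70 mm (y), white paper pleats inside. The cover hides it at the start.
- cover: Loose yellow plate in the channel, 90 (x) x 100 (y) x 10 mm, 0.1 to 0.2 kg, light friction. Origin at the centre of its underside, 59 mm above the bench, axes like the box's; starts at x = -10 mm in the box's frame. With the tab out it is blocked after 2 mm; released it slides to about x = 92 mm (end stop). The filter is wholly uncovered from x = 65 mm on.
- rib_top (a point): Centre of the top of the black rib on the cover, the place to push: rib 8 mm thick (x), 50 mm wide (y), 18 mm high above the plate. The plate's top is 69 mm, the rib's top 87 mm above the bench. The rib lies 25 mm behind the cover's origin (towards -x).
- tab (a joint): How far the red snap tab is pressed in, straight down: 0 = out (blocking the cover), 0.013 m = fully in. It moves against about 4 N (light friction catch) and stays wherever it is pushed to, it does not spring back. The cover passes over it from 0.010 m on.
- tab_top (a point): Centre of the red tab's flat top, 36 mm (along x) x 32 mm (across), at x = 54 mm, y = 0 in the box's frame, just beyond the cover's front edge (2 mm gap). Its top is 69 mm above the bench when out, 56 mm when fully in (1 mm above the deck).
- glue: Orange glue bottle, 48 mm diameter, 105 mm high, standing beside the box; origin under its centre. Bystander.
- jar: Amber glass jar with a steel lid, 56 mm diameter, 70 mm high, standing beside the box; origin under its centre. Bystander.
- chisel: Wood chisel lying on the bench, about 190 mm long, 24 mm wide, 22 mm high; origin on the bench near the joint of handle and blade. Bystander.
Not all that is in view belongs to the job. What is meant by the cover is not grey, and is the smaller of those in its own colour.

How it is judged:
On the way, in this order (a step that is already met when the one before it is completed fails the run):
1. the red tab is pressed in with the fingers while the cover is still on its seat (value of joint tab above 0.0105 m and x of cover in the frame of filter_box below 0 m and contact force between the fingers and filter_box above 0.3 N), for 0.05 s.
2. the cover is pushed along until the filter is uncovered (x of cover in the frame of filter_box above 0.065 m), for 0.1 s.
At the end, for the whole second after the job is handed in: Tab in by more than 9.5 mm; cover's origin beyond x = 65 mm in the box's frame (filter uncovered), the cover flat (0.06 rad, within 4 mm of its sliding height) and at rest in its channel; glue bottle, jar and chisel within 30 mm of where they stood (value of joint tab above 0.0095 m and x of cover in the frame of filter_box above 0.065 m and z of cover in the frame of filter_box between 0.055 and 0.063 m and angle between cover's own z axis and vertical below 0.06 rad and linear speed of cover below 0.01 m/s and distance of each of glue, jar, chisel from where it was at the start of the episode below 0.03 m); the robot touches nothing.
It fails at once if the cover is lifted or tipped (z of cover in the frame of filter_box above 0.067 m or angle between cover's own z axis and vertical above 0.15 rad).
It fails at once if a bystander is knocked away, tipped or picked up (distance of any of glue, jar, chisel from where it was at the start of the episode above 0.03 m or angle between any of glue, jar's own z axis and vertical above 0.4 rad).
It also fails if it takes over 42 s, if anything falls off the work surface, if the arm or the gripper's body presses on something with over 40 N, if the wrist force passes 120 N, or if a joint passes its speed limit or range.

ROBOT

A 7-joint arm with a two-finger parallel gripper is mounted at the origin on the work surface. World frame = base frame: x ahead of the robot, y to its left, z up, the work surface at z = 0. Lengths are in m, angles in rad, forces in N, time in s.
With the tool pointing down it reaches from about 0.4 to 0.85 m from the base axis. Payload 4.5 kg.
Tool frame: the origin (TCP) lies midway between the tips of the shut fingers; the grasp point (between the pads) lies 19 mm behind it; z points along the fingers, y is the direction in which the jaws open and shut (so a half turn about z gives the same grasp; the last joint's range is limited). The gripper opens to 88 mm and grips with 3 to 60 N. Pads are 18 mm wide; open, the fingers measure 123 mm over their backs; the gripper's body (75 mm by 187 mm) begins 45 mm behind the grasp point.
Start: joints at [-1.158, 0.689, -0.195, 1.565, 0.157, 0.902, -0.215], TCP at [0.231, 0.581, 0.216] pointing down, gripper open.
Joint ranges: [-3.01, 3.01], [-0.46, 2.08], [-1.47, 1.51], [0.13, 2.56], [-1, 4.14], [0.04, 2.09], [-2.66, 2.66]. Speed limits (rad/s): [2.57, 2.57, 3.14, 3.14, 3.14, 3.14, 3.14].

INTERFACE

Orientations are given as a unit quaternion [x, y, z, w].
In Python, from plant import r gives the robot as it stands. The module is installed in compiled form; this text tells all that it offers.
- The arm moves only by the tool carry_out, never from a script. Its argument "commands" is a list of rows, each a list of 6 numbers: the shift along the tool's x, y, z in m, then the turn, a rotation vector about the tool's x, y, z in degrees. In form: [[dx, dy, dz, wx, wy, wz], ...]. A call has 1 to 12 rows; each row is the pose to reach, as a shift and turn from the pose commanded when the call began, along the tool's axes at that moment; what a row does not reach only later rows make up. A row lasts 1/10 s, in which the tool goes at most 50 mm and 8.59 degrees, less where a joint would pass 70% of its speed; a pose out of reach is approached as far as the arm can. A call with a gripper value outside its range is refused whole. "fingers" is the closure in counts, from 0 (fully open) to 255 (shut), set as the call begins (left out, the last holds). The fingers move at their own pace and stop on an object; "grip_force" is the grip in N (left out, the last holds). Time passes only in rows, so rows that repeat a pose let the fingers close. It gives the time, the measured TCP pose, the force and the opening at its end, in the units of the state.
- r.get_state(): the state, without advancing time (a new reading comes with each control period).
- r.snapshot(name): name is "side" or "top"; returns a dict with "img" (400x640x3 uint8, blue, green, red), "intrinsics" (3x3 intrinsics, pixels), "extrinsics" (4x4, takes a point from camera to world coordinates). Camera axes: x right, y down, z forward; pixel columns grow to the right and rows downward; lengths in m; the calibration is good to about 2 mm. A picture is of the moment at which its call begins. There is no depth.
- r.finish_job(): hands the job in, once; it reports no verdict.
Trained networks look in a picture, given as the dict that the camera call returned (one of the last four; its "shot" number tells which), for a name from the list of things; names that differ only in an ending like _2 or _b are one class to them, and where a whole thing is asked for, a point or a joint stands for the part that bears it (a point fixed in the world has none). Each returns a list of dicts, best first, with "p" (0 to 1); they miss things now and then, are a little off and sometimes report something else, mostly with a low value. They report only what shows in the picture. A call takes as long as a camera call. They do not tell look-alikes from the thing itself.
- r.spot_in(picture, label): "xyz" ([x, y, z] in m, in world coordinates, good to about 4 mm: the middle of the surface that is visible of it).
- r.spot_point(picture, label): "xyz" ([x, y, z] in m, in world coordinates, good to about 4 mm: a listed point, or the origin of a listed thing).
The state is a dict: "clock": time; "q": joint angles; "qd": joint speeds; "joint_torque": joint torques, N m; "tool_pos": TCP position; "eef_rot": TCP orientation; "contact_force": force on the tool from outside, world axes, zero at the start; "moment": the same for the moment, N m; "opening": opening from 0.0 (shut) to 1.0 (fully open).
Only numpy, scipy, OpenCV 4.12 (cv2) and the standard library are available. Lean on these libraries where they do the work, as an engineer would, in place of code of your own. Each camera call takes 0.05 s, during which the arm holds its last target.

## Working session

There is one attempt and no reset: what is moved stays moved. The work goes in short steps, Python scripts to look and compute and a tool call to move; the robot and the scene stay as the last step left them, time stands still between calls to the robot, and variables do not carry over. Pictures are saved under pics/ and viewed, and the job is handed in when it is done.

Besides the shell and the picture viewer there is one more tool, called by a JSON object that holds its "op" and its "data". carry_out: Moves the arm, as the interface text tells. Its arguments: {"type":"object","properties":{"commands":{"type":"array","items":{"type":"array","items":{"type":"number"}}},"fingers":{"type":"number"},"grip_force":{"type":"number"}},"required":["commands"]}

```bash
mkdir -p pics
python3 - <<'E'
from plant import r
import cv2
s=r.get_state(); print({k:(v if not hasattr(v,'round') else v) for k,v in s.items()})
for n in("side","top"):
    p=r.snapshot(n); cv2.imwrite(f"pics/{n}0.png",p["img"])
    print(n,p["intrinsics"],p["extrinsics"])
    for l in("filter_box","cover","glue","jar","chisel"):
        for m in (r.spot_point,):
            print(l,[( [round(float(c),4) for c in d["xyz"]],round(d["p"],2)) for d in m(p,l)])
    for l in("opening","rib_top","tab_top"):
        print(l,[( [round(float(c),4) for c in d["xyz"]],round(d["p"],2)) for d in r.spot_point(p,l)])
E
```

```text
{'clock': 0.0, 'q': array([-1.15821393,  0.69000828, -0.19449332,  1.56630009,  0.15728821,
        0.90251138, -0.21510043]), 'qd': array([-0.0018942 , -0.00012429, -0.00135488, -0.00127204,  0.00049718,
        0.00162076,  0.00224744]), 'joint_torque': array([ 5.34394730e-04, -5.27555430e+01, -1.26679257e+00, -1.53426129e+01,
       -5.26933442e-02,  6.52684263e-03,  1.76790995e-04]), 'tool_pos': array([0.2309312 , 0.58006197, 0.2153061 ]), 'eef_rot': array([ 1.88233775e-01,  9.82123822e-01, -9.12905790e-04, -1.06345386e-04]), 'contact_force': array([0.29650785, 0.23117988, 0.4337764 ]), 'moment': array([ 0.02747178,  0.02288827, -0.02019136]), 'opening': 1.0008149141971232}
side [[513.27318466   0.         313.92246087]
 [  0.         513.27318466 199.85552752]
 [  0.           0.           1.        ]] [[ 0.80312897 -0.34732674  0.48409503  0.0750049 ]
 [-0.59579869 -0.47198488  0.64981089 -0.84902538]
 [ 0.00278884 -0.81030513 -0.58600155  0.73239073]
 [ 0.          0.          0.          1.        ]]
filter_box [([0.6046, -0.0756, -0.0066], 0.94), ([0.6191, -0.0813, 0.061], 0
[... 656 characters left out ...]
7436 -0.0920959 ]
 [ 0.01224296 -0.12144017 -0.99252325  1.32202943]
 [ 0.          0.          0.          1.        ]]
filter_box [([0.6067, -0.0775, -0.0], 0.86), ([0.5053, 0.0423, 0.0001], 0.57)]
cover [([0.6541, 0.1306, -0.0017], 0.88), ([0.6167, -0.0785, 0.0605], 0.68), ([0.8216, -0.0141, -0.0038], 0.64), ([0.5023, 0.0461, 0.0042], 0.4)]
glue [([0.5082, 0.0433, 0.001], 0.74)]
jar [([0.6741, -0.195, 0.0015], 0.78), ([0.6371, -0.068, 0.0898], 0.31)]
chisel [([0.4721, -0.4314, 0.0026], 0.77)]
opening [([0.6131, -0.0792, 0.0545], 0.75)]
rib_top [([0.6359, -0.0679, 0.0921], 0.97), ([0.6523, 0.1056, 0.0285], 0.77), ([0.842, -0.0425, 0.0383], 0.56)]
tab_top [([0.5567, -0.1011, 0.0684], 0.66)]
```

View pics/side0.png

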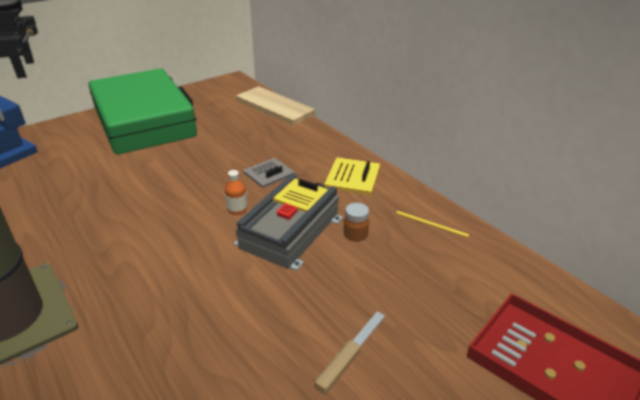

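View pics/top0.png

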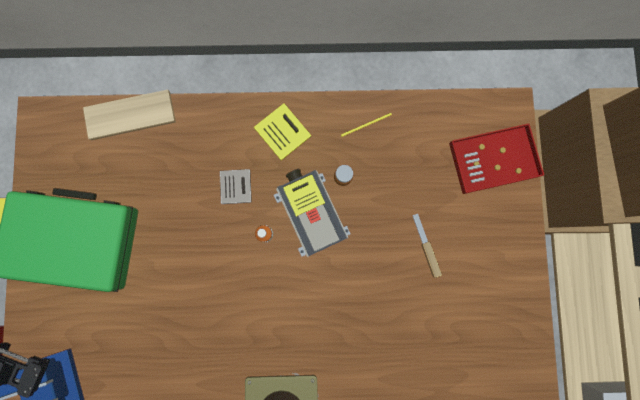

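```bash
cat > h.py <<'E'
import numpy as np, cv2
from scipy.optimize import least_squares
def proj(p,X):
    E=np.linalg.inv(p["extrinsics"]);c=(E[:3,:3]@np.atleast_2d(X).T).T+E[:3,3]
    u=(p["intrinsics"]@c.T).T; return u[:,:2]/u[:,2:]
def box2w(pose,B):
    x,y,t=pose;c,s=np.cos(t),np.sin(t);B=np.atleast_2d(B)
    return np.c_[x+c*B[:,0]-s*B[:,1],y+s*B[:,0]+c*B[:,1],B[:,2]]
E
python3 - <<'E'
from plant import r
from h import *
pts={"rib_top":[],"tab_top":[],"opening":[],"cover":[],"filter_box":[]}
loc={"rib_top":(-.035,0,.087),"tab_top":(.054,0,.069),"opening":(-.01,0,.055),"cover":(-.01,0,.059),"filter_box":(0,0,0)}
guess=(0.607,-0.0775,np.deg2rad(-155))
ps={}
for n in("side","top"):
    p=ps[n]=r.snapshot(n)
    for l in loc:
        for d in r.spot_point(p,l):
            if np.linalg.norm(d["xyz"]-box2w(guess,loc[l])[0])<.02: pts[l].append(d["xyz"])
f=lambda q:np.concatenate([(box2w(q,loc[l])[0]-x)[:2] for l in loc for x in pts[l]])
q=least_squares(f,guess).x; print(q,np.rad2deg(q[2]),np.abs(f(q)).max())
np.save("pose.npy",q)
R=lambda x0,x1,y0,y1,z:[(x0,y0,z),(x1,y0,z),(x1,y1,z),(x0,y1,z)]
ims=[]
for n,c in(("side",(285,210)),("top",(312,210))):
    p=ps[n]; k=6;w,h=64,48; ox,oy=c[0]-w,c[1]-h
    im=cv2.resize(p["img"][oy:oy+2*h,ox:ox+2*w],None,fx=k,fy=k,interpolation=cv2.INTER_CUBIC)
    cv2.imwrite(f"pics/crop_{n}_raw.png",im)
    for rc,col in((R(-.063,.153,-.065,.065,.0755),(255,0,0)),(R(.036,.072,-.016,.016,.069),(0,255,0)),(R(-.039,-.031,-.025,.025,.087),(255,0,255)),(R(-.055,.035,-.045,.045,.069),(255,255,0))):
        u=(proj(p,box2w(q,rc))-[ox,oy]+.5)*k
        cv2.polylines(im,[u.astype(np.int32)],True,col,1)
    cv2.imwrite(f"pics/crop_{n}.png",im)
E
```

```text
[ 0.60546797 -0.08065041 -2.72375056] -156.05941149853354 0.005507481804413475
```

View pics/crop_side.png

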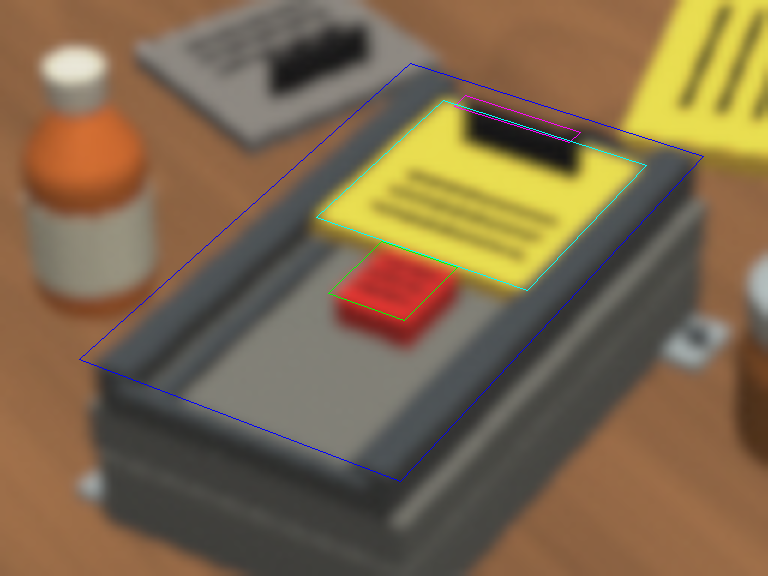

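View pics/crop_top.png

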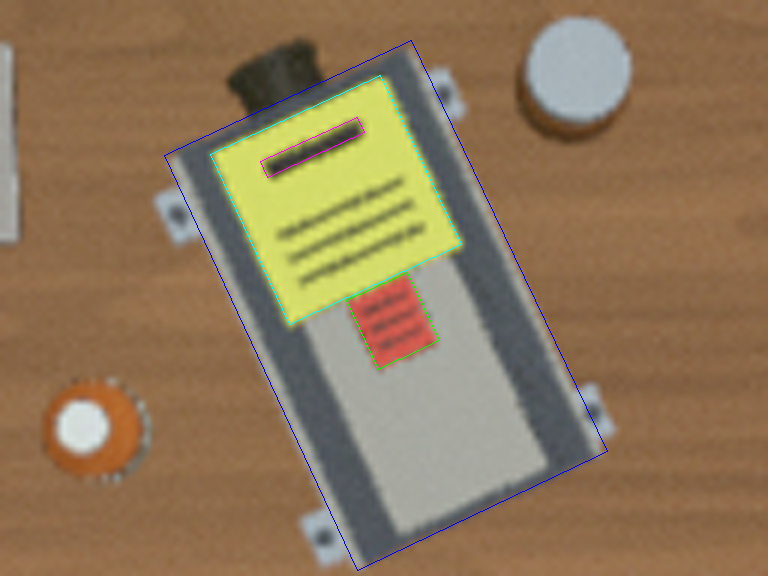

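Things that could be taken for the cover: the small yellow plate in the box channel (top px 303,196), the larger yellow plate lying on the bench (282,131) and the grey ribbed plate (236,186). The first fits: it is yellow, it is the smaller of the two yellow ones, and in the close crop it sits in the channel behind the red tab. The model outline matches the top view well and is about 1.5 px off in the side view.

```bash
cat >> h.py <<'E'
from scipy.spatial.transform import Rotation as Rn
def goal(B,s):
    "shift+turn (tool axes) to put TCP at box point B, tool x=-box x, y=box y, z down"
    q=np.load("pose.npy"); R0=Rn.from_quat(s["eef_rot"]); 
    c,n=np.cos(q[2]),np.sin(q[2])
    Rt=Rn.from_matrix(np.array([[-c,-n,0],[-n,c,0],[0,0,-1]]))
    d=R0.inv().apply(box2w(q,B)[0]-s["tool_pos"])
    return np.round(d*1000,1),np.round((R0.inv()*Rt).as_rotvec(degrees=True),2)
def where(s):
    q=np.load("pose.npy");c,n=np.cos(q[2]),np.sin(q[2]);d=s["tool_pos"]-[q[0],q[1],0]
    return np.round(np.array([c*d[0]+n*d[1],-n*d[0]+c*d[1],d[2]])*1000,1)
E
python3 - <<'E'
from plant import r
from h import *
s=r.get_state(); print(s["clock"],goal((.054,0,.32),s),goal((.054,0,.14),s))
E
```

```text
1.5 (array([-554.6, -514.7, -103.9]), array([  0.  ,  -0.  , 134.36])) (array([-554.6, -514.7,   76.1]), array([  0.  ,  -0.  , 134.36]))
```

{"op": "carry_out", "data": {"commands": [[0, 0, -0.05, 0, 0, 0], [0, 0, -0.1, 0, 0, 0], [-0.033, -0.03, -0.104, 0, 0, 8], [-0.065, -0.06, -0.104, 0, 0, 16], [-0.098, -0.09, -0.104, 0, 0, 24], [-0.13, -0.12, -0.104, 0, 0, 32], [-0.163, -0.15, -0.104, 0, 0, 40], [-0.195, -0.18, -0.104, 0, 0, 48], [-0.228, -0.21, -0.104, 0, 0, 56], [-0.26, -0.24, -0.104, 0, 0, 64], [-0.293, -0.27, -0.104, 0, 0, 72], [-0.325, -0.3, -0.104, 0, 0, 80]], "fingers": 255, "grip_force": 20}}

```text
clock: 2.7
tool_pos: [0.4227, 0.1802, 0.3205]
eef_rot: [0.777, 0.629, 0.001, -0.0]
contact_force: [0.4, -0.4, 0.8]
opening: 0.007
```

Run:
```python
from plant import r
from h import *
s=r.get_state(); print(s["clock"],s["tool_pos"],s["q"].round(2),s["opening"],goal((.054,0,.32),s),goal((.054,0,.14),s))
```

```text
2.7 [0.42274844 0.18019516 0.32047226] [-0.65  0.34  0.21  1.9  -0.09  0.91 -0.61] 0.006965545855992993 (array([-248.8,  189.3,    0.4]), array([ 1.000e-02, -6.000e-02,  5.404e+01])) (array([-248.9,  189.2,  180.4]), array([ 1.000e-02, -6.000e-02,  5.404e+01]))
```

{"op": "carry_out", "data": {"commands": [[-0.031, 0.024, 0, 0, 0, 7], [-0.062, 0.048, 0, 0, 0, 14], [-0.093, 0.072, 0, 0, 0, 21], [-0.124, 0.096, 0, 0, 0, 28], [-0.155, 0.12, 0, 0, 0, 35], [-0.186, 0.144, 0, 0, 0, 42], [-0.217, 0.168, 0, 0, 0, 48], [-0.245, 0.187, 0, 0, 0, 54], [-0.249, 0.189, 0.05, 0, 0, 54], [-0.249, 0.189, 0.1, 0, 0, 54], [-0.249, 0.189, 0.15, 0, 0, 54], [-0.249, 0.189, 0.18, 0, 0, 54]]}}

```text
clock: 3.9
tool_pos: [0.5549, -0.0996, 0.1368]
eef_rot: [0.978, 0.211, -0.002, -0.001]
contact_force: [-0.3, 0.1, -0.2]
opening: 0.005
```

{"op": "carry_out", "data": {"commands": [[0, 0, 0.02, 0, 0, 0], [0, 0, 0.03, 0, 0, 0], [0, 0, 0.03, 0, 0, 0]]}}

```text
clock: 4.2
tool_pos: [0.5562, -0.1001, 0.1092]
eef_rot: [0.978, 0.211, -0.001, -0.0]
contact_force: [-0.1, 0.4, 1.0]
opening: 0.001
```

Run:
```python
from plant import r
from h import *
s=r.get_state(); print(s["clock"],s["tool_pos"],s["q"].round(2),s["contact_force"],goal((.054,0,.12),s),where(s))
for n,c in(("side",(285,200)),("top",(312,205))):
    p=r.snapshot(n); k=5;w,h=75,60; ox,oy=c[0]-w,c[1]-h
    im=cv2.resize(p["img"][oy:oy+2*h,ox:ox+2*w],None,fx=k,fy=k,interpolation=cv2.INTER_CUBIC)
    u=(proj(p,s["tool_pos"])[0]-[ox,oy]+.5)*k; cv2.circle(im,tuple(u.astype(int).tolist()),4,(255,0,255),1)
    cv2.imwrite(f"pics/b_{n}.png",im)
```

```text
4.2 [ 0.55621246 -0.10006697  0.10922817] [-0.09  0.79  0.32  1.86 -0.43  0.56 -0.63] [-0.05446739  0.44224386  0.96024151] (array([ -1.1,   2.2, -10.8]), array([-0.07,  0.08,  0.37])) [ 52.9  -2.2 109.2]
```

View pics/b_side.png

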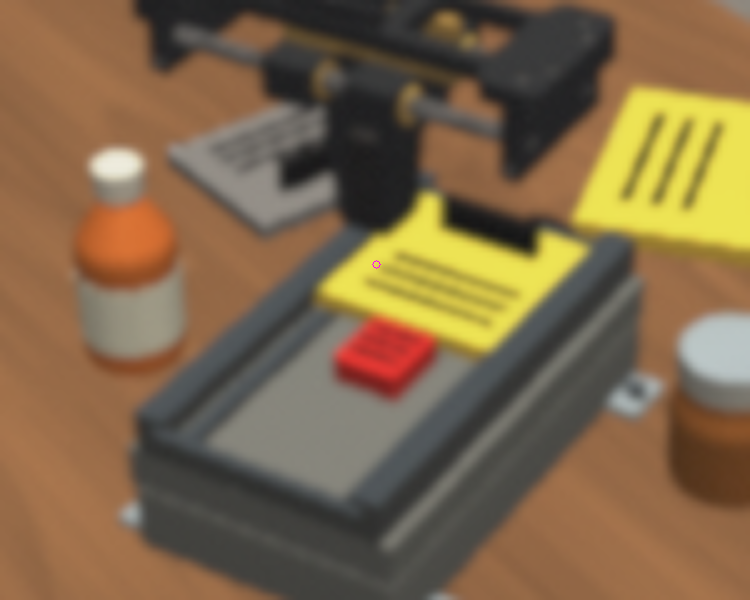

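View pics/b_top.png

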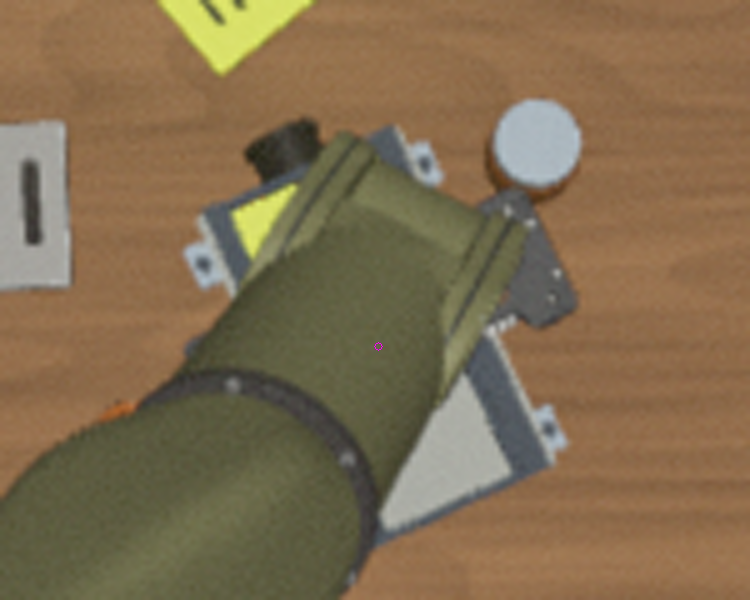

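Run:
```python
from plant import r
from h import *
s=r.get_state(); print(s["clock"],s["tool_pos"],s["opening"],s["contact_force"],goal((.054,0,.12),s),where(s))
for n,c in(("side",(285,200)),):
    p=r.snapshot(n); k=6;w,h=64,50; ox,oy=c[0]-w,c[1]-h
    im=cv2.resize(p["img"][oy:oy+2*h,ox:ox+2*w],None,fx=k,fy=k,interpolation=cv2.INTER_CUBIC)
    R0=Rn.from_quat(s["eef_rot"])
    # shut-finger footprint 18(x) x 35(y) and column 64 mm up
    for z in(0,-.019,-.064):
        X=s["tool_pos"]+R0.apply([(-.009,-.0175,z),(.009,-.0175,z),(.009,.0175,z),(-.009,.0175,z)])
        cv2.polylines(im,[((proj(p,X)-[ox,oy]+.5)*k).astype(np.int32)],True,(255,0,255),1)
    cv2.imwrite(f"pics/c_{n}.png",im)
```

```text
4.3 [ 0.55749792 -0.1005525   0.11101276] 0.004947529632641125 [ 1.21997937 -1.17060525  0.09353132] (array([-2.1,  1.3, -9. ]), array([ 0.05, -0.08,  0.36])) [ 51.9  -1.3 111. ]
```

View pics/c_side.png

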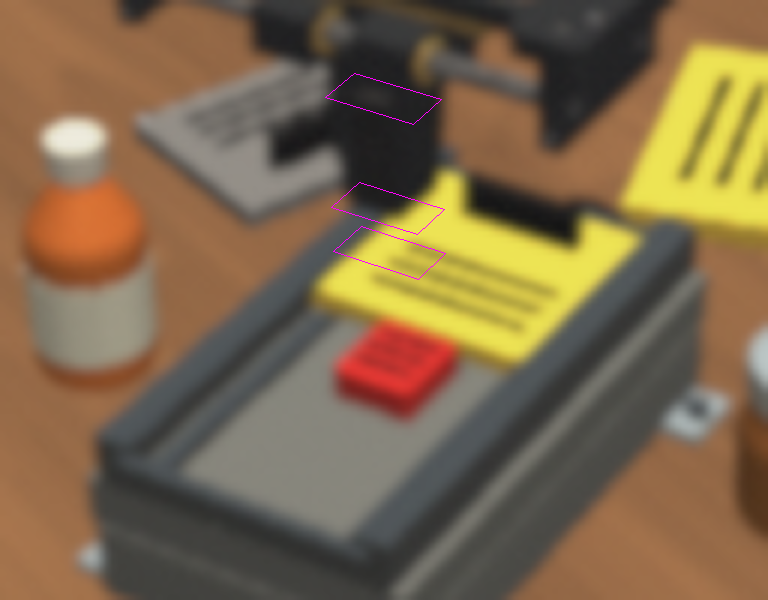

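{"op": "carry_out", "data": {"commands": [[-0.002, 0.001, 0.01, 0, 0, 0.3], [-0.003, 0.001, 0.02, 0, 0, 0.3], [-0.003, 0.001, 0.03, 0, 0, 0.3], [-0.003, 0.001, 0.03, 0, 0, 0.3], [-0.003, 0.001, 0.03, 0, 0, 0.3]]}}

```text
clock: 4.85
tool_pos: [0.5541, -0.1025, 0.0796]
eef_rot: [0.978, 0.208, -0.0, -0.0]
contact_force: [0.4, -0.2, -1.0]
opening: 0.002
```

```bash
cat > look.py <<'E'
import sys
from plant import r
from h import *
s=r.get_state(); print(s["clock"],s["contact_force"].round(2),where(s),goal((.054,0,.12),s)[1])
p=r.snapshot("side");c=(285,200); k=6;w,h=64,50; ox,oy=c[0]-w,c[1]-h
im=cv2.resize(p["img"][oy:oy+2*h,ox:ox+2*w],None,fx=k,fy=k,interpolation=cv2.INTER_CUBIC)
R0=Rn.from_quat(s["eef_rot"])
if len(sys.argv)>2:
  for z in(0,):
    X=s["tool_pos"]+R0.apply([(-.009,-.0175,z),(.009,-.0175,z),(.009,.0175,z),(-.009,.0175,z)])
    cv2.polylines(im,[((proj(p,X)-[ox,oy]+.5)*k).astype(np.int32)],True,(255,0,255),1)
cv2.imwrite(f"pics/{sys.argv[1]}.png",im)
for l in("cover","rib_top","tab_top"):
    for d in r.spot_point(p,l):
        b=d["xyz"]; q=np.load("pose.npy");cc,n=np.cos(q[2]),np.sin(q[2]);e=b-[q[0],q[1],0]
        print(l,round(d["p"],2),np.round(1000*np.array([cc*e[0]+n*e[1],-n*e[0]+cc*e[1],e[2]])))
E
python3 look.py d1 x
```

```text
4.85 [ 0.38 -0.24 -0.98] [55.8 -0.9 79.6] [-0.03  0.04  0.05]Traceback (most recent call last):
  File "look.py", line 15, in <module>
    b=d["xyz"]; q=np.load("pose.npy");cc,n=np.cos(q[2]),np.sin(q[2]);e=b-[q[0],q[1],0]
                                                                       ~^~~~~~~~~~~~~~
TypeError: unsupported operand type(s) for -: 'list' and 'list'
```

View pics/d1.png

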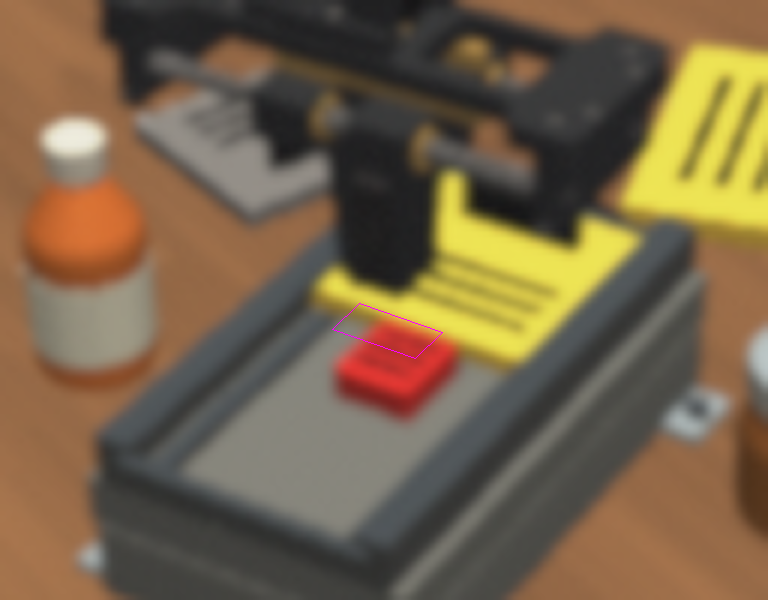

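{"op": "carry_out", "data": {"commands": [[0, 0, 0.002, 0, 0, 0], [0, 0, 0.004, 0, 0, 0], [0, 0, 0.006, 0, 0, 0], [0, 0, 0.008, 0, 0, 0], [0, 0, 0.01, 0, 0, 0], [0, 0, 0.011, 0, 0, 0]]}}

```text
clock: 5.55
tool_pos: [0.5543, -0.1025, 0.0688]
eef_rot: [0.978, 0.208, -0.0, -0.0]
contact_force: [-0.8, -0.4, 1.1]
opening: 0.005
```

```bash
sed -i 's/b=d\["xyz"\]/b=np.array(d["xyz"])/' look.py; python3 look.py d2 x
```

```text
5.55 [-0.8  -0.36  1.07] [55.6 -0.9 68.8] [-0.01  0.01  0.06]
cover 0.85 [-128. -172.    3.]
cover 0.66 [-9.  4. 60.]
cover 0.66 [-218.   25.   -4.]
rib_top 0.92 [-35.   2.  87.]
rib_top 0.83 [-231.   55.   34.]
rib_top 0.63 [-120. -150.   28.]
rib_top 0.42 [-15. 133.   2.]
tab_top 0.64 [52. -0. 67.]
```

View pics/d2.png

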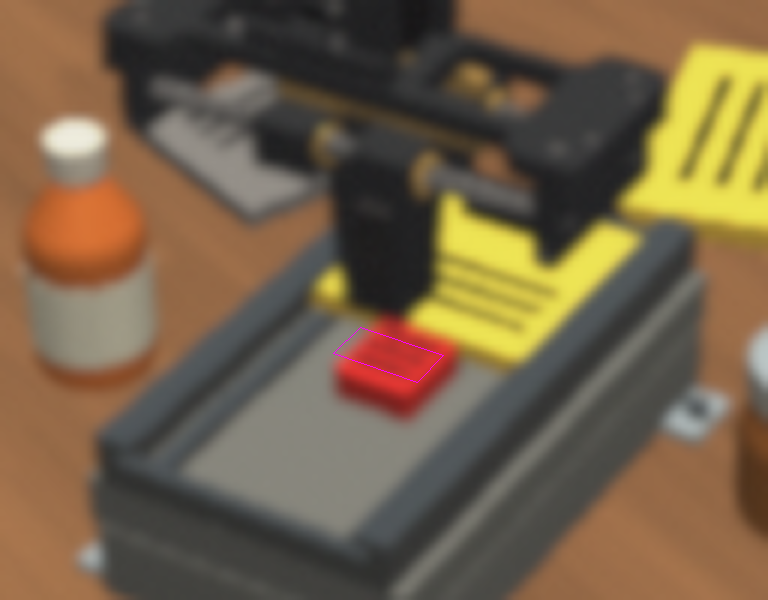

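{"op": "carry_out", "data": {"commands": [[0, 0, 0.001, 0, 0, 0], [0, 0, 0.002, 0, 0, 0], [0, 0, 0.003, 0, 0, 0], [0, 0, 0.004, 0, 0, 0], [0, 0, 0.005, 0, 0, 0], [0, 0, 0.005, 0, 0, 0]]}}

```text
clock: 6.35
tool_pos: [0.5543, -0.1025, 0.0639]
eef_rot: [0.978, 0.208, -0.0, -0.0]
contact_force: [-0.3, 0.2, -0.2]
opening: 0.002
```

```bash
python3 look.py d3 x
```

```text
6.35 [-0.34  0.19 -0.19] [55.6 -0.8 63.9] [-0.01  0.01  0.06]
cover 0.97 [-220.   26.   -1.]
cover 0.89 [-6.  3. 61.]
cover 0.66 [-127. -168.    3.]
rib_top 0.88 [-231.   56.   33.]
rib_top 0.74 [-121. -150.   27.]
rib_top 0.69 [-35.  -3.  86.]
tab_top 0.78 [53.  2. 68.]
```

View pics/d3.png

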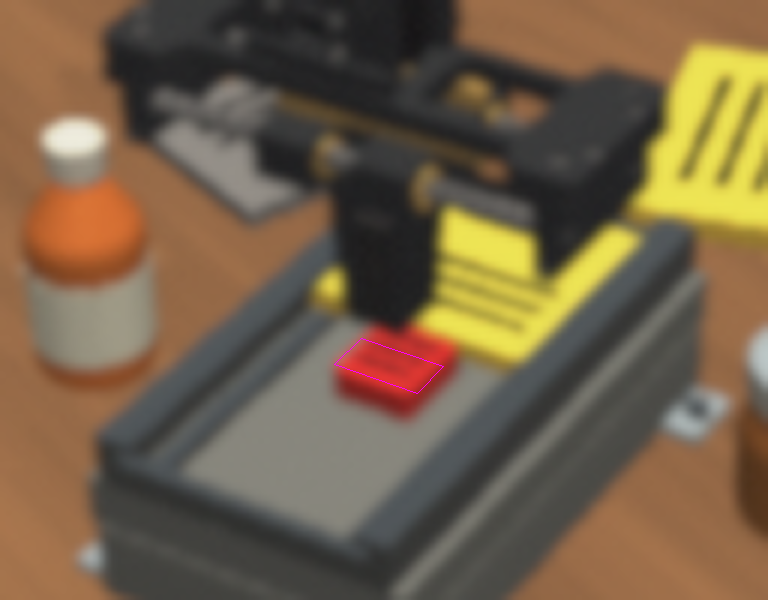

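{"op": "carry_out", "data": {"commands": [[0, 0, 0.002, 0, 0, 0], [0, 0, 0.004, 0, 0, 0], [0, 0, 0.006, 0, 0, 0], [0, 0, 0.008, 0, 0, 0], [0, 0, 0.009, 0, 0, 0]]}}

```text
clock: 7.05
tool_pos: [0.5543, -0.1025, 0.0548]
eef_rot: [0.978, 0.208, -0.0, -0.0]
contact_force: [-0.4, 0.4, 0.1]
opening: 0.006
```

{"op": "carry_out", "data": {"commands": [[0, 0, 0.001, 0, 0, 0], [0, 0, 0.002, 0, 0, 0], [0, 0, 0.003, 0, 0, 0]]}}

```text
clock: 7.35
tool_pos: [0.5544, -0.1025, 0.0521]
eef_rot: [0.978, 0.208, 0.0, -0.0]
contact_force: [-0.5, -0.4, -1.2]
opening: 0.008
```

```bash
python3 look.py d4 x
```

```text
7.35 [-0.45 -0.41 -1.2 ] [55.5 -0.7 52.1] [ 0.   -0.01  0.06]
cover 0.73 [-130. -167.    1.]
cover 0.71 [-8.  3. 63.]
cover 0.67 [-220.   26.   -1.]
rib_top 0.78 [-32.   2.  86.]
rib_top 0.69 [-120. -148.   30.]
rib_top 0.57 [-230.   59.   35.]
rib_top 0.57 [268. 267.   1.]
tab_top 0.64 [51. -3. 64.]
```

View pics/d4.png

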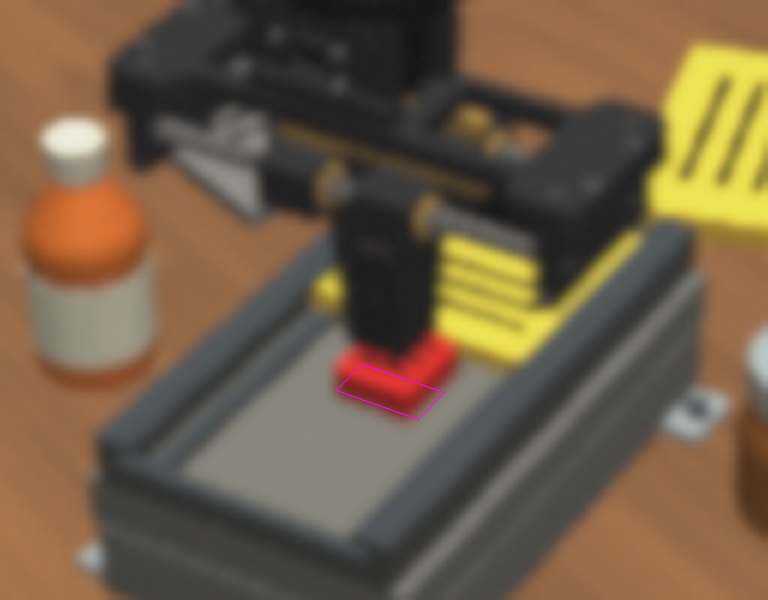

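{"op": "carry_out", "data": {"commands": [[0, 0, 0.001, 0, 0, 0], [0, 0, 0.002, 0, 0, 0], [0, 0, 0.003, 0, 0, 0]]}}

```text
clock: 7.85
tool_pos: [0.5544, -0.1025, 0.049]
eef_rot: [0.978, 0.208, 0.0, -0.0]
contact_force: [0.5, -0.6, -0.2]
opening: 0.006
```

{"op": "carry_out", "data": {"commands": [[0, 0, 0.001, 0, 0, 0], [0, 0, 0.002, 0, 0, 0], [0, 0, 0.003, 0, 0, 0]]}}

```text
clock: 8.15
tool_pos: [0.5544, -0.1025, 0.0461]
eef_rot: [0.978, 0.208, 0.0, -0.0]
contact_force: [-0.2, 0.8, 3.1]
opening: 0.008
```

```bash
python3 look.py d5 x
```

```text
8.15 [-0.25  0.76  3.14] [55.6 -0.8 46.1] [-0.01 -0.    0.05]
cover 0.85 [-12.   5.  62.]
cover 0.67 [-127. -169.    1.]
cover 0.65 [-221.   28.   -4.]
rib_top 0.57 [-230.   58.   35.]
rib_top 0.46 [-120. -147.   29.]
rib_top 0.3 [ 0. -3. -1.]
tab_top 0.52 [50.  0. 66.]
```

View pics/d5.png

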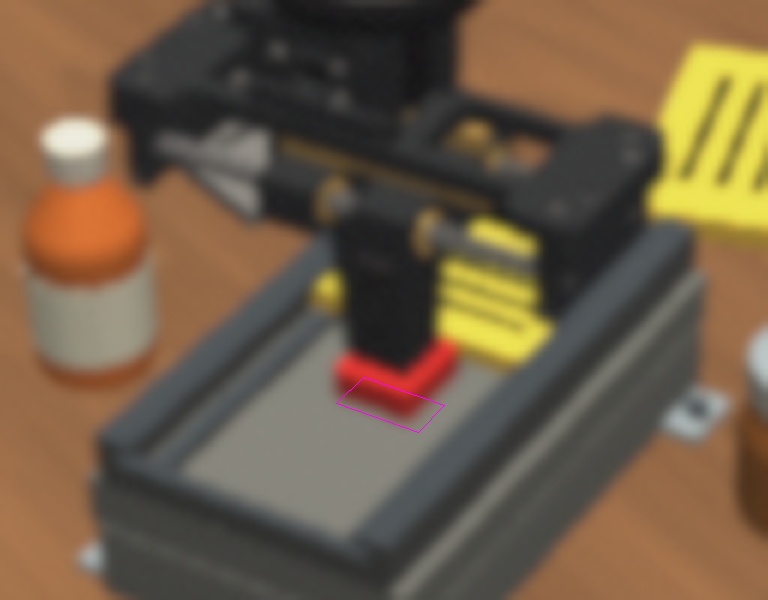

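{"op": "carry_out", "data": {"commands": [[0, 0, 0.0015, 0, 0, 0], [0, 0, 0.003, 0, 0, 0], [0, 0, 0.0045, 0, 0, 0], [0, 0, 0.006, 0, 0, 0], [0, 0, 0.0075, 0, 0, 0], [0, 0, 0.009, 0, 0, 0]]}}

```text
clock: 8.95
tool_pos: [0.5544, -0.1025, 0.037]
eef_rot: [0.978, 0.208, 0.0, -0.0]
contact_force: [-0.5, 0.7, 3.2]
opening: 0.008
```

{"op": "carry_out", "data": {"commands": [[0, 0, 0.001, 0, 0, 0], [0, 0, 0.002, 0, 0, 0], [0, 0, 0.003, 0, 0, 0]]}}

```text
clock: 9.25
tool_pos: [0.5544, -0.1025, 0.034]
eef_rot: [0.978, 0.208, 0.0, -0.0]
contact_force: [-0.5, -0.2, 3.8]
opening: 0.002
```

```bash
python3 look.py d6 x
```

```text
9.25 [-0.49 -0.17  3.77] [55.5 -0.8 34. ] [-0.   -0.    0.06]
cover 0.8 [-221.   24.   -1.]
cover 0.79 [-6.  6. 59.]
cover 0.41 [-128. -168.   -0.]
rib_top 0.67 [-33.   1.  88.]
rib_top 0.62 [-231.   57.   34.]
rib_top 0.5 [-121. -147.   29.]
tab_top 0.55 [56.  4. 53.]
```

View pics/d6.png

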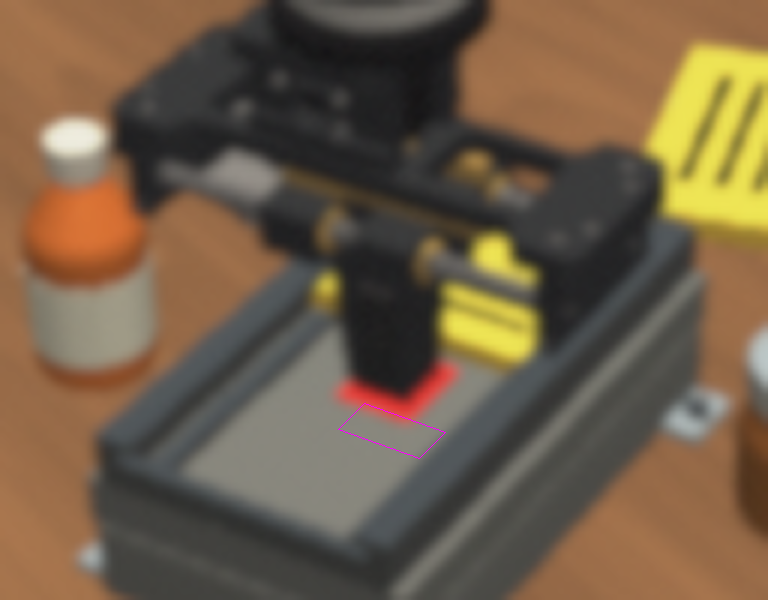

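Tab top is now almost flush with the deck (red patch around px 400,385). I'll continue in small steps until the force rises at its stop.

{"op": "carry_out", "data": {"commands": [[0, 0, 0.0005, 0, 0, 0], [0, 0, 0.001, 0, 0, 0], [0, 0, 0.0015, 0, 0, 0]]}}

```text
clock: 9.75
tool_pos: [0.5545, -0.1025, 0.0338]
eef_rot: [0.978, 0.208, 0.0, -0.0]
contact_force: [-3.0, 1.3, 17.4]
opening: 0.006
```

{"op": "carry_out", "data": {"commands": [[0, 0, 0.0005, 0, 0, 0], [0, 0, 0.001, 0, 0, 0], [0, 0, 0.001, 0, 0, 0]]}}

```text
clock: 10.05
tool_pos: [0.5545, -0.1025, 0.0337]
eef_rot: [0.978, 0.208, 0.001, -0.0]
contact_force: [-4.6, 1.2, 21.5]
opening: 0.008
```

{"op": "carry_out", "data": {"commands": [[0, 0, -0.02, 0, 0, 0], [0, 0, -0.05, 0, 0, 0], [0, 0, -0.085, 0, 0, 0], [0.035, 0, -0.085, 0, 0, 0], [0.075, 0, -0.085, 0, 0, 0], [0.113, 0.001, -0.085, 0, 0, 0], [0.113, 0.001, -0.085, 0, 0, 0], [0.113, 0.001, -0.085, 0, 0, 0], [0.113, 0.001, -0.085, 0, 0, 0]]}}

```text
clock: 10.95
tool_pos: [0.6564, -0.0586, 0.1161]
eef_rot: [0.978, 0.207, -0.001, 0.0]
contact_force: [0.0, 0.8, -0.6]
opening: 0.007
```

```bash
python3 look.py e1 x
```

```text
10.95 [ 0.03  0.77 -0.62] [-55.5   0.5 116.1] [-0.02  0.13 -0.03]
cover 0.96 [-11.   5.  63.]
cover 0.71 [-219.   25.   -3.]
cover 0.63 [-129. -167.    3.]
rib_top 0.87 [-121. -148.   27.]
rib_top 0.85 [-36.   1.  85.]
rib_top 0.76 [-228.   57.   36.]
tab_top 0.64 [  37. -153.   -3.]
tab_top 0.47 [54.  3. 53.]
```

View pics/e1.png

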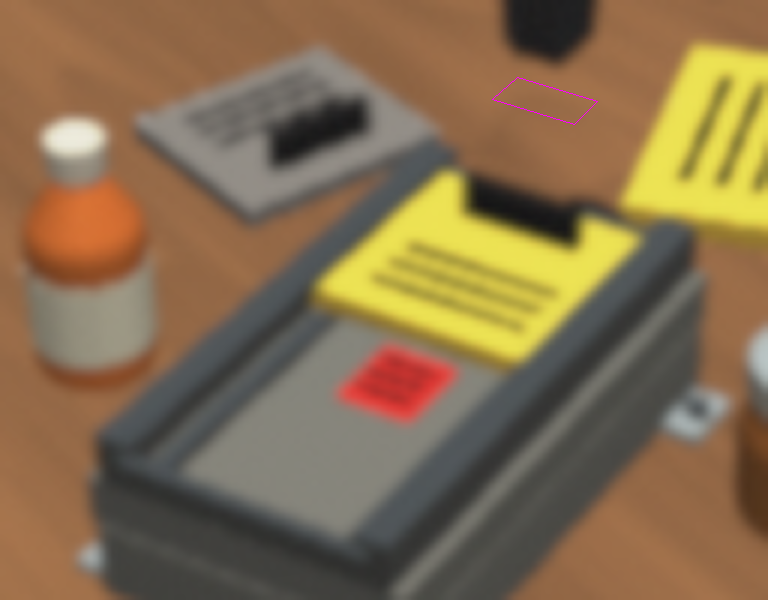

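{"op": "carry_out", "data": {"commands": [[0.006, 0, 0, 0, 0, 0], [0.006, 0, 0.02, 0, 0, 0], [0.006, 0, 0.04, 0, 0, 0], [0.006, 0, 0.044, 0, 0, 0], [0.006, 0, 0.048, 0, 0, 0], [0.006, 0, 0.052, 0, 0, 0], [0.006, 0, 0.056, 0, 0, 0], [0.006, 0, 0.056, 0, 0, 0]]}}

```text
clock: 11.95
tool_pos: [0.6635, -0.055, 0.0606]
eef_rot: [0.978, 0.208, -0.0, -0.0]
contact_force: [0.0, 0.1, -0.1]
opening: 0.006
```

```bash
python3 look.py e2
```

```text
11.95 [ 0.02  0.1  -0.14] [-63.4   0.1  60.6] [-0.01  0.    0.06]
cover 0.88 [-128. -169.    1.]
cover 0.6 [-220.   26.   -2.]
cover 0.56 [-10.   2.  60.]
cover 0.53 [  39. -156.    1.]
rib_top 0.83 [-232.   59.   37.]
rib_top 0.71 [-33.   1.  88.]
tab_top 0.56 [51.  2. 56.]
```

View pics/e2.png

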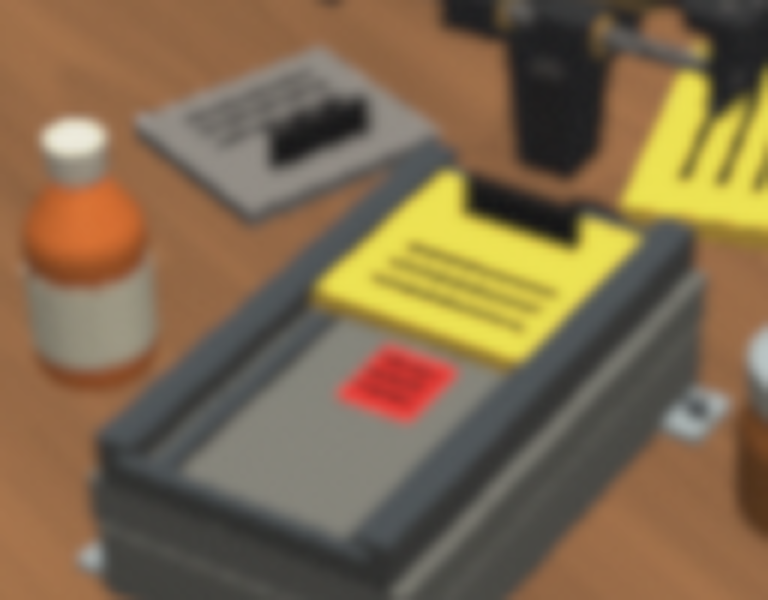

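{"op": "carry_out", "data": {"commands": [[0, 0, 0.003, 0, 0, 0], [0, 0, 0.006, 0, 0, 0], [0, 0, 0.009, 0, 0, 0], [-0.005, 0, 0.009, 0, 0, 0], [-0.009, 0, 0.009, 0, 0, 0], [-0.012, 0, 0.009, 0, 0, 0], [-0.015, 0, 0.009, 0, 0, 0], [-0.018, 0, 0.009, 0, 0, 0], [-0.021, 0, 0.009, 0, 0, 0], [-0.025, 0, 0.009, 0, 0, 0], [-0.025, 0, 0.009, 0, 0, 0]]}}

```text
clock: 13.25
tool_pos: [0.64, -0.0656, 0.0517]
eef_rot: [0.978, 0.208, -0.0, -0.0]
contact_force: [-0.5, 0.4, -0.1]
opening: 0.01
```

```bash
python3 look.py e3
```

```text
13.25 [-0.48  0.38 -0.12] [-37.7   0.3  51.7] [-0.01  0.03  0.02]
cover 0.91 [-129. -169.    0.]
cover 0.75 [ 3.  4. 59.]
cover 0.72 [-219.   27.   -2.]
rib_top 0.65 [-20.  -4.  85.]
rib_top 0.58 [-229.   56.   34.]
rib_top 0.57 [-123. -150.   26.]
tab_top 0.68 [52.  1. 56.]
```

View pics/e3.png

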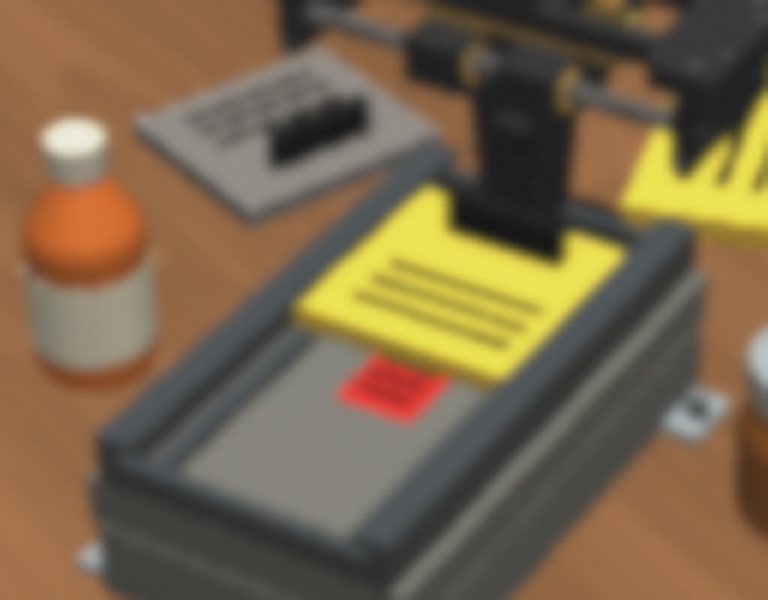

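The cover has left its seat and its front edge now overlaps the tab. Pushing on.

{"op": "carry_out", "data": {"commands": [[-0.006, 0, 0, 0, 0, 0], [-0.014, 0, 0, 0, 0, 0], [-0.022, 0, 0, 0, 0, 0], [-0.03, 0, 0, 0, 0, 0], [-0.038, 0, 0, 0, 0, 0], [-0.046, 0, 0, 0, 0, 0], [-0.052, 0, 0, 0, 0, 0], [-0.057, 0, 0, 0, 0, 0], [-0.061, 0, 0, 0, 0, 0], [-0.064, 0, 0, 0, 0, 0], [-0.064, 0, 0, 0, 0, 0]]}}

```text
clock: 14.55
tool_pos: [0.5818, -0.0914, 0.0516]
eef_rot: [0.978, 0.208, -0.0, -0.0]
contact_force: [0.0, -0.1, -0.7]
opening: 0.005
```

```bash
python3 look.py e4
```

```text
14.55 [ 0.05 -0.11 -0.71] [26.   0.2 51.6] [-0.01  0.02  0.04]
cover 0.9 [-131. -170.    2.]
cover 0.76 [67.  6. 63.]
cover 0.63 [-219.   23.   -3.]
rib_top 0.97 [-230.   56.   35.]
rib_top 0.68 [43.  1. 85.]
rib_top 0.63 [-125. -149.   29.]
```

View pics/e4.png

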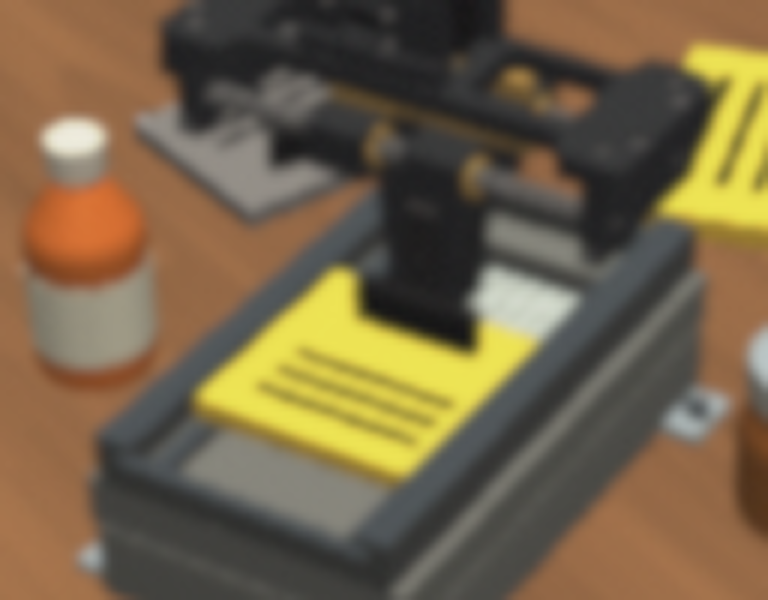

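{"op": "carry_out", "data": {"commands": [[-0.004, 0, 0, 0, 0, 0], [-0.009, 0, 0, 0, 0, 0], [-0.013, 0, 0, 0, 0, 0], [-0.016, 0, 0, 0, 0, 0], [-0.018, 0, 0, 0, 0, 0], [-0.018, 0, 0, 0, 0, 0], [-0.018, 0, 0, 0, 0, 0]]}}

```text
clock: 15.45
tool_pos: [0.5656, -0.0986, 0.0516]
eef_rot: [0.978, 0.208, -0.0, -0.0]
contact_force: [-0.1, -0.5, 0.7]
opening: 0.005
```

{"op": "carry_out", "data": {"commands": [[0.006, 0, 0, 0, 0, 0], [0.012, 0, 0, 0, 0, 0], [0.012, 0, -0.02, 0, 0, 0], [0.012, 0, -0.06, 0, 0, 0], [0.012, 0, -0.1, 0, 0, 0], [0.04, 0, -0.14, 0, 0, 0], [0.08, 0, -0.16, 0, 0, 0], [0.11, 0, -0.16, 0, 0, 0], [0.11, 0, -0.16, 0, 0, 0], [0.11, 0, -0.16, 0, 0, 0]]}}

```text
clock: 16.45
tool_pos: [0.6661, -0.0531, 0.211]
eef_rot: [0.978, 0.209, -0.001, -0.0]
contact_force: [-1.1, -0.3, -0.0]
opening: 0.005
```

```bash
python3 look.py f1
python3 - <<'E'
from plant import r
for n in ("side",):
    p=r.snapshot(n)
    for l in("glue","jar","chisel"): print(l,[([round(float(c),4) for c in d["xyz"]],round(d["p"],2)) for d in r.spot_point(p,l)][:2])
E
```

```text
16.45 [-1.15 -0.35 -0.01] [-66.6  -0.6 211. ] [-0.01  0.07  0.14]
cover 0.69 [85.  5. 63.]
cover 0.69 [-127. -168.    0.]
cover 0.58 [-219.   28.   -1.]
rib_top 0.97 [-232.   60.   39.]
rib_top 0.9 [59. -2. 87.]
rib_top 0.87 [-120. -152.   30.]
glue [([0.5063, 0.0439, -0.0026], 0.63)]
jar [([0.6753, -0.1938, 0.0007], 0.86)]
chisel [([0.4702, -0.4298, -0.0015], 0.58)]
```

View pics/f1.png

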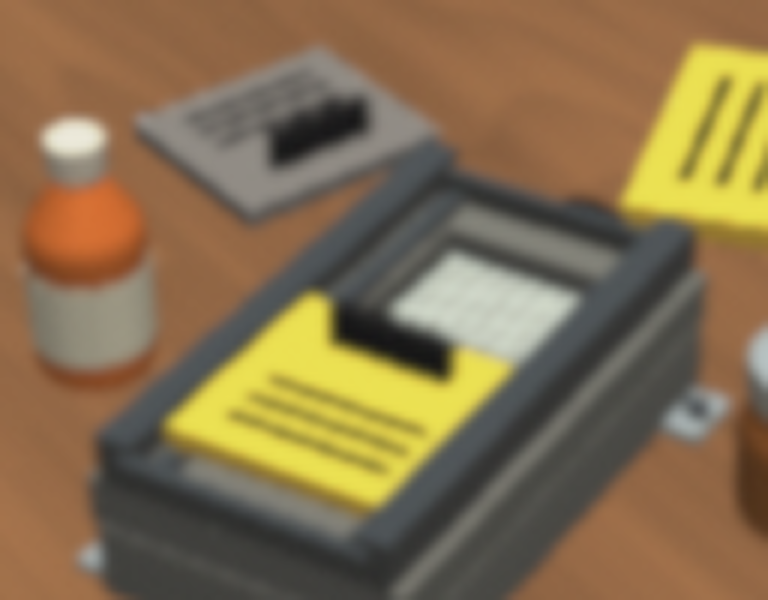

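The cover lies flat at x of about 84 mm, the filter (around px 485,300) is open to view, the glue bottle, jar and chisel haven't moved, and the robot touches nothing. Handing in.

Run:
```python
from plant import r
print(r.get_state()["contact_force"]); print(r.finish_job()); print(r.get_state()["clock"])
```

```text
[0.0496587  0.07384064 0.07695604]
the job is handed in; nothing more can be done
None
the job is handed in; nothing more can be done
```

I pressed the red tab in with the shut fingertips until it hit its stop. The wrist force rose from about 4 N to over 17 N there. I then pushed the cover by the back of its black rib, past the tab, backed the arm off clear, and handed in after about 17 s of the 42 s. The hand-in gave no verdict.

**Last checks:**
- **Cover:** the networks put its origin at about x = 85 mm (65 mm needed), and the rib position agrees, giving about 84 mm. It looks flat in its channel and the filter is in view. The network gave its height as 63 mm instead of 59 mm, which is within its error of about 4 mm.
- **Tab:** it looked flush with the deck after the press. The cover passed over it and now hides it, so I could not check it again at the end.
- **Glue bottle, jar and chisel:** all within about 3 mm of where they were first measured.
- **Contact:** the wrist force was about 0.1 N at hand-in, so the robot was touching nothing.

**One disagreement:** the shut fingertips sat about 22 mm above the reported TCP height. The side camera showed this and the contact with the tab confirmed it, so I allowed for it when setting the height for the push.

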